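# Run a vial on the touch-start vortex mixer

## Robot

A 6-joint arm with a two-finger parallel gripper is mounted at the origin on the work surface; the furniture and walls round the work are solid. World frame = base frame: x ahead of the robot, y to its left, z up, the work surface at z = 0. Lengths are in m, angles in degrees, forces in N, time in s.
With the tool pointing down it reaches from about 0.25 to 0.725 m from the base axis. Payload 9.7 kg.
Tool frame: the origin (TCP) lies at the very end of the fingers, on their centre line; the grasp point (between the pads) lies grasp_offset behind it (grasp_offset is the distance from the TCP to the grasp point, in m); z points along the fingers, y is the line along which they close (so a half turn about z gives the same grasp; the last joint's range is limited). The gripper opens to 85 mm and grips with 20 to 120 N. Pads are 22 mm wide; open, the fingers measure 114 mm over their backs; the gripper's body (76 mm by 85 mm) begins 54 mm behind the grasp point. The pads swing forward as they close: fully open they stand 13 mm farther back than shut.
Start: joints at [-64.057, 4.979, 10.078, 95.1, 0, 90], TCP at [0.241, -0.495, 0.231] pointing down, gripper open.
Joint ranges: [-179.16, 179.16], [-48.56, 103.87], [-65.8, 70.77], [-126.05, 130.52], [-82.76, 87.17], [-180, 180]. Speed limits (degrees/s): [127.2, 127.2, 147.25, 180, 180, 180].

## Interface

Orientations are given as [roll, pitch, yaw] about the fixed x, y, z axes, in that order (R = Rz(yaw) Ry(pitch) Rx(roll)).
In Python, from workcell import get_obs, camera, calibration, job_done, recognise, cut_out, mark_of, grasp_offset gives the robot as it stands.
- The arm moves only by the tool servo_tool, never from a script. Its argument "moves" is a list of rows, each a list of 3 entries, a list of its own where there are three numbers: the turn, a rotation vector about the tool's x, y, z in degrees, then the shift along the tool's x, y, z in m, then the opening in per cent of the stroke, from 0 (shut) to 100 (fully open). In form: [[[ax, ay, az], [x, y, z], claw], ...]. A call has 1 to 12 rows; each row shifts and turns the commanded pose from where the row before left it, along the tool's axes as they then stand; what a row does not reach is not made up. A row lasts 1/10 s, in which the tool goes at most 50 mm and 8.59 degrees, less where a joint would pass 70% of its speed; a pose out of reach is approached as far as the arm can. A call is refused whole if a number of a shift passes 0.05 or a number of a turn 8.59, either way. A call with a gripper value outside its range is refused whole. The fingers move at their own pace and stop on an object; "force" is the grip in N (left out, the last holds). Time passes only in rows, so rows that do not move let the fingers close. It gives the time, the measured TCP pose, the force, the opening and the grip force at its end, in the units of the state.
- get_obs(): the state, without advancing time (a new reading comes with each control period).
- camera(name): name is "side" or "top" or "wrist"; returns (picture, depth): 420x560x3 uint8, red, green, blue; 420x560 float32, m along the optical axis (not along the pixel's ray), 0 where there is no reading.
- calibration(name): a dict with "camera_matrix" (3x3 intrinsics, pixels), "dist" ([k1, k2, p1, p2, k3] as OpenCV has them; the pictures are not rectified), "R" (3x3) and "t" (3): a world point X has camera coordinates R X + t. Camera axes: x right, y down, z forward; pixel columns grow to the right and rows downward; lengths in m; the calibration is good to about 2 mm. A picture is of the moment at which its call begins: read the wrist's pose just before it. calibration takes no time and is no camera call; for the wrist camera it gives the pose at the moment of the call.
- job_done(): hands the job in; it is judged then, once.
Trained networks look in the newest picture that a camera, given by its name, has taken for a name from the list of things; names that differ only in an ending like _2 or _b are one class to them, and where a whole thing is asked for, a point or a joint stands for the part that bears it (a point fixed in the world has none). Each returns a list of dicts, best first, with "score" (0 to 1); they miss things now and then, are a little off and sometimes report something else, mostly with a low value. They report only what shows in the picture. A call takes as long as a camera call. They do not tell look-alikes from the thing itself.
- recognise(name, camera): "xyz" ([x, y, z] in m, in the coordinates of the camera as it stood for that picture, good to about 4 mm: the middle of the surface that is visible of it).
- cut_out(name, camera): "mask" (420x560 bool, what is visible of it).
- mark_of(name, camera): "xyz" ([x, y, z] in m, in the coordinates of the camera as it stood for that picture, good to about 4 mm: a listed point, or the origin of a listed thing).
The state is a dict: "time": time; "q": joint angles; "qd": joint speeds; "joint_efforts": joint torques, N m; "ee_pos": TCP position; "tcp_rot": TCP orientation; "wrist_force": force on the tool from outside, world axes, zero at the start; "torque": the same for the moment, N m; "opening": finger opening in m; "grasp_force": force on a finger pad.
Only numpy, scipy, OpenCV 4.12 (cv2) and the standard library are available. Lean on these libraries where they do the work, as an engineer would, in place of code of your own. Each camera call takes 0.05 s, during which the arm holds its last target. There are 200 camera calls.

## Task

Get the tall vial mixed: first turn the mixer's knob clockwise until it clicks over its detent and stays at the far stop. Then take the tall vial from the rack, stand it upright in the mixer's spring cup and, still gripping it, press the cup half-way down (about 6 mm of its 12 mm stroke). Keep it there and finish while holding it like that, with the knob still over, touching the cup only with the vial; leave the two short vials and the lamp carton where they are.

Things in the scene. Friction and masses are not known exactly. Their poses are not given: they have to be found in the camera images.
- mixer: White bench vortex mixer, fixed, 110 x 170 x 50 mm (x, y, z). Origin: centre of its underside. Its z is up; its y runs along the long side from the knob (y = -50 mm) to the cup (y = +45 mm). The flat deck is 50 mm up. A steel detent block 16 x 12 mm stands 7 mm above the deck at x = +36 mm, y = -50 mm.
- knob_grip (a point): Point on the axis of the mixer's black knob, 28 mm above the deck, at the height to grip. The knob has a skirt of 44 mm diameter up to 10 mm above the deck, and on it a bar grip 42 mm long, 14 mm thick, its top 38 mm above the deck. The bar lies along this point's x axis, which turns with the knob (along the mixer's x at the start, white pointer line towards the mixer's -x).
- knob (a joint): Angle of the knob, rad: 0 at the start stop, 1.2 at the far stop, growing clockwise seen from above (the pointer swings towards the cup). An over-centre detent resists with about 0.06 N m up to 0.6 rad and then carries the knob on to the far stop, where it stays.
- cup_floor (a point): Centre of the inner floor of the black rubber spring cup; z up. The floor is 22 mm above the deck with the cup released; the rim is 18 mm above this floor. The bore widens from 27 mm diameter at the floor to about 37 mm at the rim; the rim's outer diameter is 46 mm. The point moves down with the cup.
- cup (a joint): How far the cup is pressed straight down, m: 0 released, 0.012 at the bottom. Spring: 2 N to start it moving, plus 0.5 N per mm (5 N half-way).
- vial_mid (a point): Centre (half-way up) of the tall sample vial with a screw cap: a plain upright cylinder of 20 mm diameter, 64 mm tall, about 30 g, loose; z along it. It is the tallest thing in the rack; its foot is 32 mm below this point. The short vials beside it in the row are 30 or 60 mm away, centre to centre.
- rack: Four-place vial rack, fixed in the grey tray, 45 x 130 mm, 38 mm high at its two end walls. Origin: centre of its underside; its y runs along the row, places at y = -45, -15, +15, +45 mm (the last is empty). Its top plate, with holes of 28 mm (x) by 22 mm (y), is 30 mm above the origin; the vials stand on its floor 4 mm above the origin. The tray's rim, 23 mm high, is lower than the plate.
- short_a_mid (a point): Centre of one short vial (20 mm diameter, 40 mm tall, loose) standing in the rack; to be left alone.
- short_b_mid (a point): Centre of the other short vial, the same size and shape; to be left alone.
- carton: Lamp carton, 36 x 36 x 50 mm, loose, beyond the mixer on its right; origin: centre of its underside. To be left alone.
Mind the look-alikes: they are no part of the job. Leave any pink look-alike of the part that bears vial_mid alone.

How it is judged:
By the outcome, as a careful person would: the job done as asked, in the order asked, and still so for the second after the job is handed in, while the arm keeps its last pose, push and grip.
It also fails if it takes over 58 s, if anything falls off the work surface, if the arm or the gripper's body presses on something with over 40 N, if the wrist force passes 120 N, or if a joint passes its speed limit or range.

## Working session

There is one attempt and no reset: what is moved stays moved. The work goes in short steps, Python scripts to look and compute and a tool call to move; the robot and the scene stay as the last step left them, time stands still between calls to the robot, and variables do not carry over. Pictures are saved under pics/ and viewed, at most 10 in all, crops included, and the job is handed in when it is done.

Besides the shell and the picture viewer there is one more tool, called after ">>>" as a command line: name --argument value ..., lists and objects as JSON in quotes. servo_tool: Moves the arm, as the interface text tells. Its arguments: {"type":"object","properties":{"moves":{"type":"array"},"force":{"type":"number"}},"required":["moves"]}

```bash
mkdir -p pics; cat > h.py <<'E'
import numpy as np,cv2
from workcell import *
def w(name,p):
    c=calibration(name);return np.array(c["R"]).T@(np.array(p)-np.array(c["t"]))
def pix(name,P):
    c=calibration(name);r,_=cv2.Rodrigues(np.array(c["R"]));return cv2.projectPoints(np.array(P,float).reshape(-1,1,3),r,np.array(c["t"],float),np.array(c["camera_matrix"]),np.array(c["dist"],float))[0].reshape(-1,2).round(0)
def save(n,f):
    im,d=camera(n);cv2.imwrite("pics/"+f,im[:,:,::-1]);return im,d
def cloud(n,d):
    c=calibration(n);K=np.array(c["camera_matrix"]);v,u=np.mgrid[:420,:560]
    p=cv2.undistortPoints(np.stack([u,v],-1).reshape(-1,1,2).astype(float),K,np.array(c["dist"],float)).reshape(420,560,2)
    P=np.concatenate([p*d[...,None],d[...,None]],-1);return (P-np.array(c["t"]))@np.array(c["R"])
E
python3 - <<'E'
from h import *
print(get_obs(),grasp_offset)
for n in("top","side"):
    save(n,n+"0.png")
    for t in["mixer","knob_grip","cup_floor","vial_mid","rack","short_a_mid","carton"]:
        print(n,t,[(round(r["score"],2),w(n,r["xyz"]).round(3).tolist(),pix(n,w(n,r["xyz"])).tolist()) for r in mark_of(t,n)[:4]])
a=cv2.imread("pics/top0.png");b=cv2.imread("pics/side0.png")
E
```

```text
{'time': 0.0, 'q': array([-6.40549805e+01,  5.01148988e+00,  1.00358193e+01,  9.50992599e+01,
        1.54766268e-03,  9.00007860e+01]), 'qd': array([-0.01943294,  0.03643232, -0.00413375, -0.05362417, -0.07093874,
       -0.07191389]), 'joint_efforts': array([ 1.17398933e-03, -5.20390713e+01,  4.64798963e+01,  1.64218352e-02,
        3.15704676e-05, -4.20853240e-06]), 'ee_pos': array([ 0.24054102, -0.49436809,  0.23059155]), 'tcp_rot': array([-1.79925069e+02, -1.54663349e-03,  2.59442315e+01]), 'wrist_force': array([-0.06747765, -0.48418793, -0.15244693]), 'torque': array([-0.00774064,  0.03519068, -0.02851353]), 'grasp_force': 0.0, 'opening': 0.08505179876651103} 0.0187
top mixer [(0.45, [0.441, -0.2, 0.025], [[373.0, 247.0]])]
top knob_grip [(0.81, [0.469, 0.113, 0.077], [[226.0, 230.0]]), (0.25, [0.44, -0.197, 0.025], [[372.0, 247.0]])]
top cup_floor [(0.79, [0.43, 0.208, 0.071], [[179.0, 249.0]]), (0.2, [0.456, -0.19, 0.002], [[367.0, 241.0]])]
top vial_mid [(0.59, [0.459, -0.178, 0.038], [[364.0, 238.0]]), (0.56, [0.383, 0.021, 0.031], [[271.0, 273.0]]), (0.52, [0.453, -0.19, 0.001], [[367.0, 242.0]])]
top rack [(0.74, [0.451, -0.189, 0.002], [[366.0, 243.0]])]
top short_a_mid [(0.59, [0.439, -0.197, 0.024], [[372.0, 247.0]])]
top carton [(0.8, [0.609, -0.066, -0.005], [[310.0, 174.0]])]
side mixer [(0.68, [0.443, 0.158, -0.003], [[246.0, 207.0]])]
side knob_grip [(0.56, [0.464, 0.116, 0.084], [[253.0, 180.0]])]
side cup_floor [(0.79, [0.43, 0.2, 0.071], [[241.0, 174.0]])]
side vial_mid [(0.73, [0.387, 0.018, 0.033], [[216.0, 219.0]]), (0.55, [0.458, -0.183, 0.034], [[245.0, 267.0]])]
side rack [(0.97, [0.449, -0.188, 0.005], [[240.0, 283.0]]), (0.61, [0.461, 0.115, 0.082], [[252.0, 181.0]])]
side short_a_mid [(0.55, [0.436, -0.199, 0.029], [[231.0, 275.0]])]
side carton [(0.92, [0.609, -0.069, -0.003], [[323.0, 251.0]])]
```

View pics/top0.png

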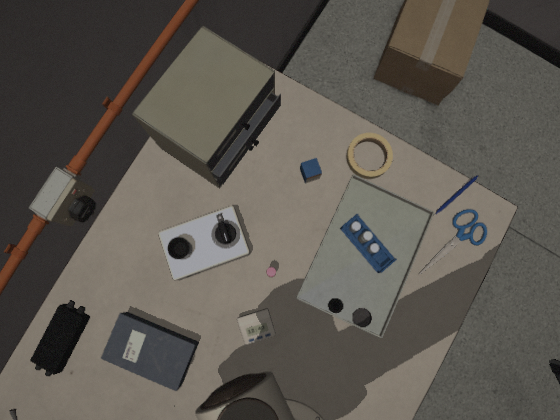

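View pics/side0.png

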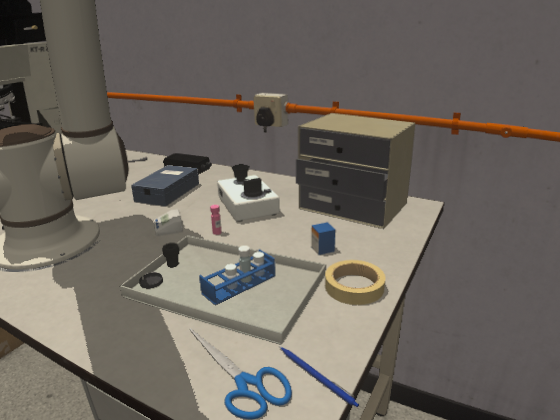

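```bash
python3 - <<'E'
from h import *
im,d=camera("top");P=cloud("top",d)
im2,d2=camera("side");P2=cloud("side",d2)
print("table z",np.median(P[290:310,200:230,2]))
def blob(P,b,zmin,zmax):
    m=(P[...,0]>b[0])&(P[...,0]<b[1])&(P[...,1]>b[2])&(P[...,1]<b[3])&(P[...,2]>zmin)&(P[...,2]<zmax)
    return m
for nm,Q,D in(("top",P,d),("side",P2,d2)):
    m=blob(Q,(.38,.53,-.27,-.1),.038,.09)&(D>0)
    n,l,s,c=cv2.connectedComponentsWithStats(m.astype(np.uint8))
    for i in range(1,n):
        if s[i,4]>8: q=Q[l==i];print(nm,"rack comp",s[i,4],c[i].round(),q.mean(0).round(3),q.max(0).round(3),q.min(0).round(3))
    m=blob(Q,(.35,.56,.04,.27),.044,.056)&(D>0)
    r=cv2.minAreaRect(Q[m][:,:2].astype(np.float32)*1000);print(nm,"deck",r,np.median(Q[m][:,2]))
    m=blob(Q,(.35,.56,.04,.27),.064,.1)&(D>0)
    n,l,s,c=cv2.connectedComponentsWithStats(m.astype(np.uint8))
    for i in range(1,n):
        if s[i,4]>8: q=Q[l==i];print(nm,"mix comp",s[i,4],c[i].round(),q.mean(0).round(3),q.max(0).round(3),q.min(0).round(3),cv2.minAreaRect(q[:,:2].astype(np.float32)*1000))
a=cv2.resize(im[190:280,150:255],None,fx=4,fy=4,interpolation=2)
b=cv2.resize(im[200:290,320:415],None,fx=4,fy=4,interpolation=2)[:360,:375]
c=cv2.resize(im2[235:305,190:290],None,fx=3.3,fy=3.3,interpolation=2)
o=np.zeros((600,800,3),np.uint8);o[:360,:420]=a;o[:360,425:425+b.shape[1]]=b[:, :375];o[362:362+c.shape[0],:c.shape[1]]=c
e=cv2.resize(im2[155:220,205:285],None,fx=3.3,fy=3.3);o[362:362+e.shape[0],400:400+e.shape[1]]=e
cv2.imwrite("pics/crop.png",o[:,:,::-1])
E
```

```text
table z -8.363892626918999e-05
top rack comp 40 [349. 220.] [ 0.495 -0.146  0.041] [ 0.509 -0.13   0.045] [ 0.481 -0.165  0.038]
top rack comp 72 [356. 226.] [ 0.482 -0.158  0.047] [ 0.491 -0.149  0.052] [ 0.473 -0.168  0.038]
top rack comp 104 [366. 236.] [ 0.458 -0.176  0.065] [ 0.469 -0.168  0.075] [ 0.449 -0.187  0.038]
top rack comp 56 [374. 248.] [ 0.437 -0.196  0.046] [ 0.444 -0.188  0.049] [ 0.429 -0.205  0.039]
top rack comp 44 [388. 265.] [ 0.401 -0.227  0.041] [ 0.415 -0.209  0.045] [ 0.386 -0.245  0.038]
top deck ((445.8984069824219, 162.64561462402344), (109.85560607910156, 169.38665771484375), 20.424985885620117) 0.04997564745669102
top mix comp 162 [224. 233.] [0.462 0.115 0.086] [0.484 0.128 0.093] [0.442 0.103 0.067] ((463.6566467285156, 116.49336242675781), (42.46609115600586, 14.476851463317871), 20.223777770996094)
top mix comp 367 [178. 248.] [0.432 0.207 0.081] [0.452 0.226 0.093] [0.41  0.184 0.067] ((431.3799133300781, 205.072021484375), (42.295440673828125, 41.93105697631836), 1.0483659505844116)
side rack comp 227 [244. 256.] [ 0.459 -0.185  0.057] [ 0.468 -
[... 153 characters left out ...]
09 [231. 268.] [ 0.436 -0.202  0.045] [ 0.445 -0.188  0.049] [ 0.426 -0.209  0.038]
side rack comp 59 [207. 281.] [ 0.399 -0.231  0.04 ] [ 0.413 -0.212  0.043] [ 0.385 -0.247  0.038]
side deck ((445.4796447753906, 158.21026611328125), (108.85916900634766, 170.7293243408203), 20.17828369140625) 0.048300164887861374
side mix comp 201 [240. 171.] [0.43  0.198 0.08 ] [0.452 0.229 0.089] [0.409 0.179 0.064] ((429.68902587890625, 200.57130432128906), (42.92511749267578, 43.800376892089844), 35.946163177490234)
side mix comp 192 [252. 184.] [0.463 0.108 0.077] [0.483 0.123 0.088] [0.443 0.099 0.064] ((463.21337890625, 112.50770568847656), (41.23884201049805, 17.211048126220703), 17.659135818481445)
```

View pics/crop.png

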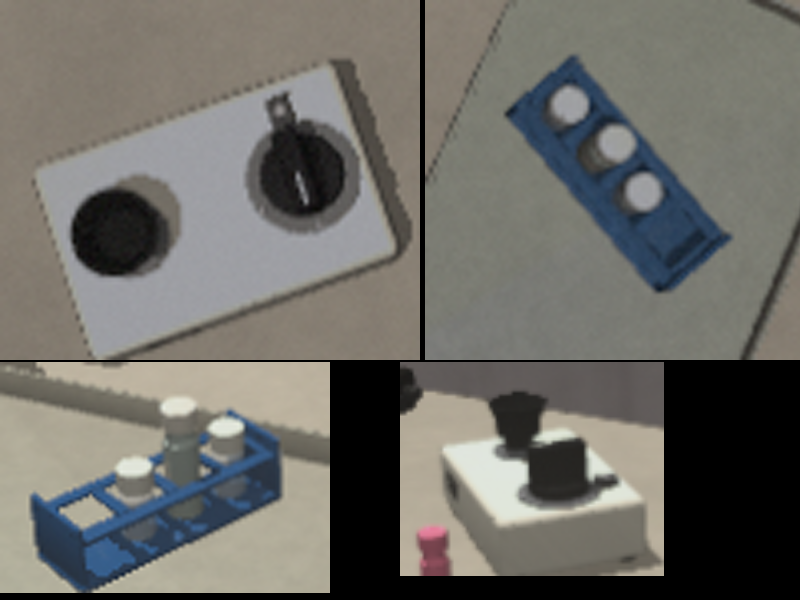

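Candidates (top view): the middle rack vial at (366,236), which tops out at z≈0.074 and is the tallest; short vials at (356,226) and (374,248), tops ≈0.05; a pink look-alike at (271,272) outside the rack. I choose (366,236), and the crop confirms it as the tall vial with a white cap. The knob is at (226,232) and the cup at (178,248).

```bash
cat > plan.py <<'E'
import numpy as np
from h import *
def plan(xyz,yaw,n,claw=100):
    o=get_obs();p=np.array(o["ee_pos"]);y0=o["tcp_rot"][2];dy=(yaw-y0+180)%360-180
    d=np.array(xyz)-p;print("q",o["q"].round(0),"p",p.round(4),"rot",o["tcp_rot"].round(2),"dyaw",round(dy,2),"d",d.round(4))
    rows=[]
    for i in range(n):
        a=np.radians(y0+dy*i/n);c,s=np.cos(a),np.sin(a);e=d/n
        rows.append([[0,0,round(-dy/n,2)],[round(c*e[0]+s*e[1],4),round(s*e[0]-c*e[1],4),round(-e[2],4)],claw])
    for r in rows: print(r,end=",")
    print()
E
python3 - <<'E'
from plan import *
for n in("top","side"):
    P=cloud(n,camera(n)[1]).reshape(-1,3);m=(P[:,2]>.1)&(P[:,0]>.35)&(P[:,1]>0)&(P[:,1]<.5)&(P[:,0]<.9);q=P[m]
    dd=np.hypot(q[:,0]-.463,q[:,1]-.115);i=np.argsort(dd)[:3];print(n,q[i].round(3),dd[i].round(3),q[:,2].max(),q.min(0))
plan([.37,-.19,.26],20.3,8)
E
```

```text
top [[0.565 0.122 0.118]
 [0.565 0.121 0.124]
 [0.565 0.121 0.108]] [0.102 0.103 0.103] 0.9598727181923449 [0.35131579 0.00420895 0.10001172]
side [[0.564 0.116 0.108]
 [0.564 0.116 0.118]
 [0.564 0.117 0.103]] [0.101 0.101 0.101] 0.4914456400522112 [3.50195288e-01 3.19193701e-05 1.00008513e-01]
q [-64.   5.  10.  95.   0.  90.] p [ 0.2406 -0.4946  0.2313] rot [180.    -0.    25.94] dyaw -5.64 d [0.1294 0.3046 0.0287]
[[0, 0, np.float64(0.71)], [np.float64(0.0312), np.float64(-0.0272), np.float64(-0.0036)], 100],[[0, 0, np.float64(0.71)], [np.float64(0.0309), np.float64(-0.0275), np.float64(-0.0036)], 100],[[0, 0, np.float64(0.71)], [np.float64(0.0305), np.float64(-0.0279), np.float64(-0.0036)], 100],[[0, 0, np.float64(0.71)], [np.float64(0.0302), np.float64(-0.0283), np.float64(-0.0036)], 100],[[0, 0, np.float64(0.71)], [np.float64(0.0298), np.float64(-0.0287), np.float64(-0.0036)], 100],[[0, 0, np.float64(0.71)], [np.float64(0.0295), np.float64(-0.029), np.float64(-0.0036)], 100],[[0, 0, np.float64(0.71)], [np.float64(0.0291), np.float64(-0.0294), np.float64(-0.0036)], 100],[[0, 0, np.float64(0.71)], [np.float64(0.0287), np.float64(-0.0297), np.float64(-0.0036)], 100],
```

>>> servo_tool --moves '[[[0, 0, 0.7], [0.031, -0.027, -0.004], 100], [[0, 0, 0.7], [0.031, -0.0275, -0.004], 100], [[0, 0, 0.7], [0.0305, -0.028, -0.004], 100], [[0, 0, 0.7], [0.03, -0.028, -0.004], 100], [[0, 0, 0.7], [0.03, -0.0285, -0.004], 100], [[0, 0, 0.7], [0.0295, -0.029, -0.004], 100], [[0, 0, 0.7], [0.029, -0.0295, -0.004], 100], [[0, 0, 0.7], [0.029, -0.03, -0.004], 100]]'

```text
time: 1.8
ee_pos: [0.3704, -0.1886, 0.2637]
tcp_rot: [180.0, -0.0, 20.3]
wrist_force: [0.2, -0.3, -0.2]
opening: 0.0854
grasp_force: 0.0
```

```bash
sed -i 's/for r in rows: print(r,end=",")/import json;print(json.dumps(rows,default=float))/;s/^    print()$//' plan.py; python3 - <<'E'
from plan import *
plan([.455,.09,.20],20.3,10)
plan([.455,.09,.20],-159.7,10)
E
```

```text
q [-27. -12.  -3. 100.  -0. 133.] p [ 0.3704 -0.1886  0.2637] rot [ 1.7997e+02 -3.0000e-02  2.0300e+01] dyaw 0.0 d [ 0.0846  0.2786 -0.0637]
[[[0, 0, -0.0], [0.0176, -0.0232, 0.0064], 100], [[0, 0, -0.0], [0.0176, -0.0232, 0.0064], 100], [[0, 0, -0.0], [0.0176, -0.0232, 0.0064], 100], [[0, 0, -0.0], [0.0176, -0.0232, 0.0064], 100], [[0, 0, -0.0], [0.0176, -0.0232, 0.0064], 100], [[0, 0, -0.0], [0.0176, -0.0232, 0.0064], 100], [[0, 0, -0.0], [0.0176, -0.0232, 0.0064], 100], [[0, 0, -0.0], [0.0176, -0.0232, 0.0064], 100], [[0, 0, -0.0], [0.0176, -0.0232, 0.0064], 100], [[0, 0, -0.0], [0.0176, -0.0232, 0.0064], 100]]
q [-27. -12.  -3. 100.  -0. 133.] p [ 0.3704 -0.1886  0.2637] rot [ 1.7997e+02 -3.0000e-02  2.0300e+01] dyaw -180.0 d [ 0.0846  0.2786 -0.0637]
[[[0, 0, 18.0], [0.0176, -0.0232, 0.0064], 100], [[0, 0, 18.0], [0.0096, -0.0275, 0.0064], 100], [[0, 0, 18.0], [0.0006, -0.0291, 0.0064], 100], [[0, 0, 18.0], [-0.0084, -0.0279, 0.0064], 100], [[0, 0, 18.0], [-0.0166, -0.0239, 0.0064], 100], [[0, 0, 18.0], [-0.0232, -0.0176, 0.0064], 100], [[0, 0, 18.0], [-0.0275, -0.0096, 0.0064], 100], [[0, 0, 18.0], [-0.0291, -0.0006, 0.0064], 100], [[0, 0, 18.0], [-0.0279, 0.0084, 0.0064], 100], [[0, 0, 18.0], [-0.0239, 0.0166, 0.0064], 100]]
```

```bash
python3 - <<'E'
from plan import *
plan([.455,.09,.20],20.3+102.6,12)
E
```

```text
q [-27. -12.  -3. 100.  -0. 133.] p [ 0.3704 -0.1886  0.2637] rot [ 1.7997e+02 -3.0000e-02  2.0300e+01] dyaw 102.6 d [ 0.0846  0.2786 -0.0637]
[[[0, 0, -8.55], [0.0147, -0.0193, 0.0053], 100], [[0, 0, -8.55], [0.0174, -0.0169, 0.0053], 100], [[0, 0, -8.55], [0.0197, -0.0142, 0.0053], 100], [[0, 0, -8.55], [0.0216, -0.0111, 0.0053], 100], [[0, 0, -8.55], [0.023, -0.0077, 0.0053], 100], [[0, 0, -8.55], [0.0239, -0.0042, 0.0053], 100], [[0, 0, -8.55], [0.0243, -0.0006, 0.0053], 100], [[0, 0, -8.55], [0.0241, 0.003, 0.0053], 100], [[0, 0, -8.55], [0.0234, 0.0065, 0.0053], 100], [[0, 0, -8.55], [0.0221, 0.0099, 0.0053], 100], [[0, 0, -8.55], [0.0204, 0.0131, 0.0053], 100], [[0, 0, -8.55], [0.0182, 0.016, 0.0053], 100]]
```

>>> servo_tool --moves '[[[0, 0, -8.55], [0.0145, -0.019, 0.005], 100], [[0, 0, -8.55], [0.0175, -0.017, 0.005], 100], [[0, 0, -8.55], [0.0195, -0.014, 0.005], 100], [[0, 0, -8.55], [0.0215, -0.011, 0.005], 100], [[0, 0, -8.55], [0.023, -0.0075, 0.005], 100], [[0, 0, -8.55], [0.024, -0.004, 0.005], 100], [[0, 0, -8.55], [0.0245, -0.0005, 0.005], 100], [[0, 0, -8.55], [0.024, 0.003, 0.005], 100], [[0, 0, -8.55], [0.0235, 0.0065, 0.005], 100], [[0, 0, -8.55], [0.022, 0.01, 0.005], 100], [[0, 0, -8.55], [0.0205, 0.013, 0.005], 100], [[0, 0, -8.55], [0.018, 0.016, 0.005], 100]]'

```text
time: 3.0
ee_pos: [0.4554, 0.0887, 0.2032]
tcp_rot: [180.0, 0.0, 123.3]
wrist_force: [1.0, 0.3, 0.0]
opening: 0.0856
grasp_force: 0.0
```

>>> servo_tool --moves '[[[0, 0, -8.55], [0, 0, 0], 60], [[0, 0, -8.55], [0, 0, 0], 60], [[0, 0, -8.55], [0, 0, 0], 60], [[0, 0, -8.55], [0, 0, 0], 60], [[0, 0, -8.55], [0, 0, 0], 60], [[0, 0, -8.55], [0, 0, 0], 60], [[0, 0, -8.55], [0, 0, 0], 60], [[0, 0, -8.55], [0, 0, 0], 60], [[0, 0, -8.55], [0, 0, 0], 60], [[0, 0, -0.5], [0, 0, 0], 60], [[0, 0, 0], [0, 0, 0], 60]]'

```text
time: 4.1
ee_pos: [0.4552, 0.0877, 0.2033]
tcp_rot: [180.0, 0.0, -159.8]
wrist_force: [0.3, -0.4, -0.6]
opening: 0.0515
grasp_force: 0.0
```

```bash
python3 - <<'E'
from plan import *
im,d=save("wrist","w1.png");P=cloud("wrist",d)
for t in["knob_grip","cup_floor"]:
    print(t,[(round(r["score"],2),w("wrist",r["xyz"]).round(4).tolist()) for r in mark_of(t,"wrist")[:2]])
m=(P[...,2]>.083)&(P[...,2]<.1)&(d>0)
n,l,s,c=cv2.connectedComponentsWithStats(m.astype(np.uint8))
for i in range(1,n):
    if s[i,4]>60:
        q=P[l==i];print(s[i,4],c[i].round(),q[:,2].mean().round(4),cv2.minAreaRect(q[:,:2].astype(np.float32)*1000))
m=(P[...,2]>.045)&(P[...,2]<.055)&(d>0);print("deck",np.median(P[m][:,2]),cv2.minAreaRect(P[m][:,:2].astype(np.float32)*1000))
plan([.463,.114,.20],-159.7,2)
E
```

```text
knob_grip [(0.8, [0.4629, 0.1178, 0.0788])]
cup_floor [(0.87, [0.4286, 0.2029, 0.0724])]
1095 [430. 227.] 0.0878 ((429.6981201171875, 203.59437561035156), (44.2767448425293, 44.280704498291016), 37.14619445800781)
865 [309. 224.] 0.0868 ((462.3362121582031, 114.66648864746094), (41.120079040527344, 13.978693962097168), 20.973756790161133)
734 [268. 346.] 0.0913 ((580.2753295898438, 118.6671142578125), (31.652368545532227, 68.97517395019531), 18.673274993896484)
deck 0.048921254117779284 ((513.4609375, 141.10537719726562), (425.2149963378906, 513.90087890625), 29.290977478027344)
q [11. -7. -5. 92. -0. -9.] p [0.4552 0.0877 0.2033] rot [-180.      0.   -159.76] dyaw 0.06 d [ 0.0078  0.0263 -0.0033]
[[[0, 0, -0.03], [-0.0082, 0.011, 0.0017], 100], [[0, 0, -0.03], [-0.0082, 0.011, 0.0017], 100]]
```

View pics/w1.png

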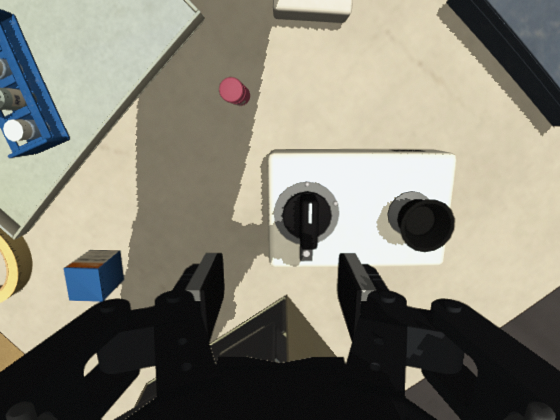

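The wrist view shows the knob at (309,215) with its bar still at the start, the cup at (427,225), and the pink look-alike at (233,90), well away. The measurements agree: knob ≈(0.463, 0.1155), cup ≈(0.430, 0.204), yaw 20.4°.

>>> servo_tool --moves '[[[0, 0, 0], [-0.0085, 0.0116, 0.01], 50], [[0, 0, 0], [-0.0086, 0.0116, 0.02], 50], [[0, 0, 0], [0, 0, 0.035], 50], [[0, 0, 0], [0, 0, 0.035], 50], [[0, 0, 0], [0, 0, 0.025], 50], [[0, 0, 0], [0, 0, 0.015], 50], [[0, 0, 0], [0, 0, 0], 50]]'

```text
time: 4.95
ee_pos: [0.462, 0.1156, 0.0611]
tcp_rot: [180.0, -0.2, -159.6]
wrist_force: [0.4, 1.0, 0.9]
opening: 0.0428
grasp_force: 0.0
```

>>> servo_tool --moves '[[[0, 0, 0], [0, 0, 0], 10], [[0, 0, 0], [0, 0, 0], 5], [[0, 0, 0], [0, 0, 0], 5], [[0, 0, 0], [0, 0, 0], 5], [[0, 0, 0], [0, 0, 0], 5], [[0, 0, 0], [0, 0, 0], 5]]' --force 40

```text
time: 5.55
ee_pos: [0.464, 0.1158, 0.0649]
tcp_rot: [180.0, 0.2, -159.6]
wrist_force: [-1.0, 1.2, 6.8]
opening: 0.0129
grasp_force: 40.5
```

>>> servo_tool --moves '[[[0, 0, 0], [0, 0, -0.003], 5], [[0, 0, 0], [0, 0, 0], 5], [[0, 0, 4], [0, 0, 0], 5], [[0, 0, 5], [0, 0, 0], 5], [[0, 0, 6], [0, 0, 0], 5], [[0, 0, 6], [0, 0, 0], 5], [[0, 0, 6], [0, 0, 0], 5], [[0, 0, 6], [0, 0, 0], 5], [[0, 0, 6], [0, 0, 0], 5]]'

```text
time: 6.45
ee_pos: [0.4638, 0.1146, 0.0651]
tcp_rot: [-179.9, 0.1, 161.1]
wrist_force: [8.4, -3.4, -15.4]
opening: 0.0131
grasp_force: 42.2
```

>>> servo_tool --moves '[[[0, 0, 6], [0, 0, 0], 5], [[0, 0, 6], [0, 0, 0], 5], [[0, 0, 6], [0, 0, 0], 5], [[0, 0, 5], [0, 0, 0], 5], [[0, 0, 4], [0, 0, 0], 5], [[0, 0, 2], [0, 0, 0], 5], [[0, 0, 0], [0, 0, 0], 5]]'

```text
time: 7.15
ee_pos: [0.4633, 0.1139, 0.0651]
tcp_rot: [-179.9, 0.1, 132.2]
wrist_force: [5.4, -7.1, -13.5]
opening: 0.0128
grasp_force: 42.5
```

>>> servo_tool --moves '[[[0, 0, 0], [0, 0, 0], 40], [[0, 0, 0], [0, 0, 0], 40], [[0, 0, 0], [0, 0, 0], 40], [[0, 0, 0], [0, 0, 0], 40], [[0, 0, 0], [0, 0, -0.02], 40], [[0, 0, 0], [0, 0, -0.04], 40], [[0, 0, 0], [0, 0, -0.04], 40], [[0, 0, 0], [0, 0, -0.03], 40]]'

```text
time: 7.95
ee_pos: [0.4634, 0.1156, 0.199]
tcp_rot: [179.9, 0.1, 132.4]
wrist_force: [0.3, -1.0, 0.5]
opening: 0.0345
grasp_force: 0.0
```

```bash
python3 - <<'E'
from plan import *
for n in("top","wrist"):
    im,d=save(n,n+"2.png");P=cloud(n,d)
    m=(P[...,2]>.08)&(P[...,2]<.1)&(d>0)&(np.hypot(P[...,0]-.463,P[...,1]-.115)<.03)
    print(m.sum(),cv2.minAreaRect(P[m][:,:2].astype(np.float32)*1000) if m.sum()>5 else 0)
# to vial: row yaw 40.8
plan([.459,-.178,.16],130.8-90,8)
plan([.459,-.178,.16],130.8+90,10)
E
```

```text
6 ((474.2755126953125, 99.24198150634766), (8.444070816040039, 2.4626145362854004), 15.276829719543457)
908 ((462.7666015625, 114.62867736816406), (13.724328994750977, 41.776878356933594), 42.51204299926758)
q [14. -6. -4. 91.  0. 62.] p [0.4647 0.1159 0.201 ] rot [179.65   0.19 132.4 ] dyaw -91.6 d [-0.0057 -0.2939 -0.041 ]
[[[0, 0, 11.45], [-0.0266, -0.0253, 0.0051], 100], [[0, 0, 11.45], [-0.0311, -0.0195, 0.0051], 100], [[0, 0, 11.45], [-0.0344, -0.0129, 0.0051], 100], [[0, 0, 11.45], [-0.0363, -0.0058, 0.0051], 100], [[0, 0, 11.45], [-0.0367, 0.0015, 0.0051], 100], [[0, 0, 11.45], [-0.0357, 0.0087, 0.0051], 100], [[0, 0, 11.45], [-0.0332, 0.0156, 0.0051], 100], [[0, 0, 11.45], [-0.0295, 0.0219, 0.0051], 100]]
q [14. -6. -4. 91.  0. 62.] p [0.4647 0.1159 0.201 ] rot [179.65   0.19 132.4 ] dyaw 88.4 d [-0.0057 -0.2939 -0.041 ]
[[[0, 0, -8.84], [-0.0213, -0.0202, 0.0041], 100], [[0, 0, -8.84], [-0.018, -0.0233, 0.0041], 100], [[0, 0, -8.84], [-0.0142, -0.0258, 0.0041], 100], [[0, 0, -8.84], [-0.01, -0.0276, 0.0041], 100], [[0, 0, -8.84], [-0.0057, -0.0288, 0.0041], 100], [[0, 0, -8.84], [-0.0012, -0.0294, 0.0041], 100], [[0, 0, -8.84], [0.0034, -0.0292, 0.0041], 100], [[0, 0, -8.84], [0.0078, -0.0283, 0.0041], 100], [[0, 0, -8.84], [0.0121, -0.0268, 0.0041], 100], [[0, 0, -8.84], [0.016, -0.0246, 0.0041], 100]]
```

View pics/wrist2.png

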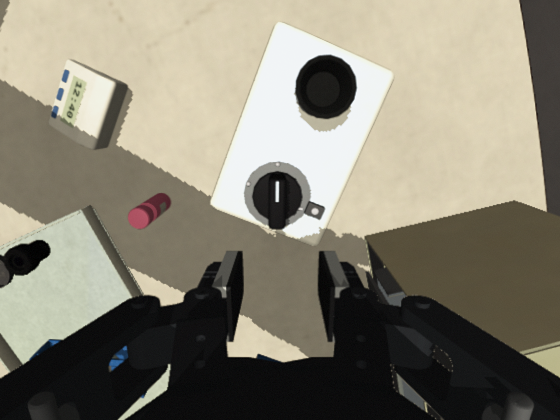

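The wrist view shows the knob at (277,195): the bar and pointer have swung 68° towards the cup, so it is at the far stop. The cup is at (326,86). The pink look-alike at (150,211) is untouched. Next is the vial.

```bash
python3 - <<'E'
from plan import *
plan([.459,-.178,.19],40.8,12,50)
E
```

```text
q [14. -6. -4. 91.  0. 62.] p [0.4647 0.1159 0.201 ] rot [179.65   0.19 132.4 ] dyaw -91.6 d [-0.0057 -0.2939 -0.011 ]
[[[0, 0, 7.63], [-0.0178, -0.0169, 0.0009], 50], [[0, 0, 7.63], [-0.0198, -0.0144, 0.0009], 50], [[0, 0, 7.63], [-0.0216, -0.0116, 0.0009], 50], [[0, 0, 7.63], [-0.0229, -0.0086, 0.0009], 50], [[0, 0, 7.63], [-0.0239, -0.0055, 0.0009], 50], [[0, 0, 7.63], [-0.0244, -0.0023, 0.0009], 50], [[0, 0, 7.63], [-0.0245, 0.001, 0.0009], 50], [[0, 0, 7.63], [-0.0241, 0.0042, 0.0009], 50], [[0, 0, 7.63], [-0.0234, 0.0074, 0.0009], 50], [[0, 0, 7.63], [-0.0222, 0.0104, 0.0009], 50], [[0, 0, 7.63], [-0.0206, 0.0133, 0.0009], 50], [[0, 0, 7.63], [-0.0186, 0.0159, 0.0009], 50]]
```

>>> servo_tool --moves '[[[0, 0, 7.63], [-0.018, -0.017, 0.001], 50], [[0, 0, 7.63], [-0.02, -0.0145, 0.001], 50], [[0, 0, 7.63], [-0.0215, -0.0115, 0.001], 50], [[0, 0, 7.63], [-0.023, -0.0085, 0.001], 50], [[0, 0, 7.63], [-0.024, -0.0055, 0.001], 50], [[0, 0, 7.63], [-0.0245, -0.0025, 0.001], 50], [[0, 0, 7.63], [-0.0245, 0.001, 0.001], 50], [[0, 0, 7.63], [-0.024, 0.004, 0.001], 50], [[0, 0, 7.63], [-0.0235, 0.0075, 0.001], 50], [[0, 0, 7.63], [-0.022, 0.0105, 0.001], 50], [[0, 0, 7.63], [-0.0205, 0.0135, 0.001], 50], [[0, 0, 7.63], [-0.0185, 0.016, 0.001], 50]]'

```text
time: 9.25
ee_pos: [0.4577, -0.18, 0.1837]
tcp_rot: [-180.0, 0.0, 40.5]
wrist_force: [0.4, -0.9, 0.6]
opening: 0.0432
grasp_force: 0.0
```

>>> servo_tool --moves '[[[0, 0, 0], [0, 0, 0], 60], [[0, 0, 0], [0, 0, 0], 60]]'

```text
time: 9.45
ee_pos: [0.4577, -0.1791, 0.1838]
tcp_rot: [-180.0, 0.0, 40.9]
wrist_force: [0.1, 0.6, 0.1]
opening: 0.051
grasp_force: 0.0
```

```bash
python3 - <<'E'
from plan import *
im,d=save("wrist","w3.png");P=cloud("wrist",d)
for lo,hi in((.067,.09),(.042,.055)):
    m=(P[...,2]>lo)&(P[...,2]<hi)&(d>0)&(np.hypot(P[...,0]-.459,P[...,1]+.178)<.06)
    n,l,s,c=cv2.connectedComponentsWithStats(m.astype(np.uint8))
    for i in range(1,n):
        if s[i,4]>60:
            q=P[l==i];print(s[i,4],c[i].round(),np.percentile(q[:,2],[50,95]).round(4),cv2.minEnclosingCircle(q[:,:2].astype(np.float32)*1000),q.mean(0).round(4))
for t in["vial_mid","rack"]:
    print(t,[(round(r["score"],2),w("wrist",r["xyz"]).round(4).tolist()) for r in mark_of(t,"wrist")[:2]])
plan([.459,-.178,.044],40.8,1,60)
E
```

```text
492 [281. 206.] [0.0712 0.0725] ((459.0034484863281, -179.0043182373047), 9.950695991516113) [ 0.4595 -0.1786  0.0711]
427 [281. 164.] [0.0468 0.0479] ((481.9837646484375, -159.7342071533203), 9.776865005493164) [ 0.4821 -0.1596  0.0468]
92 [281. 192.] [0.0506 0.0527] ((461.1688232421875, -177.3970184326172), 9.34260082244873) [ 0.4647 -0.1742  0.0491]
387 [280. 233.] [0.0468 0.0478] ((436.0281066894531, -198.07615661621094), 9.696249008178711) [ 0.4364 -0.1977  0.0466]
vial_mid [(0.86, [0.3867, 0.0204, 0.0315]), (0.58, [0.458, -0.1774, 0.0395])]
rack [(0.8, [0.448, -0.1926, 0.0006])]
q [-21.  -4.  -4.  90.   0. 118.] p [ 0.458  -0.1783  0.1842] rot [-179.99   -0.     40.97] dyaw -0.17 d [ 0.001   0.0003 -0.1402]
[[[0, 0, 0.17], [0.0009, 0.0004, 0.1402], 60]]
```

View pics/w3.png

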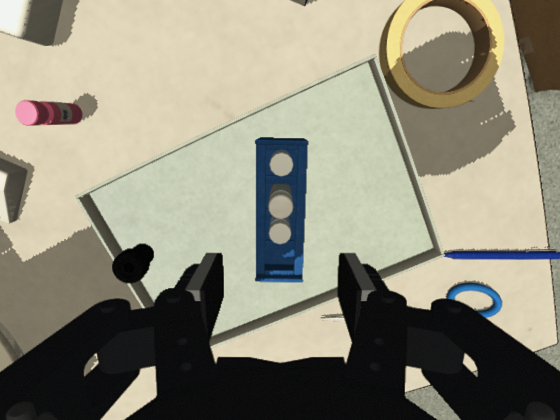

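The rack column is centred under the gripper: the tall vial at (281,206) is at (0.459, -0.179) with its top ≈0.072, and the short vials at (281,164) and (280,233) sit along the row, clear of the pads. The pink look-alike at (50,112) is far off.

>>> servo_tool --moves '[[[0, 0, 0], [0.0005, 0.001, 0.02], 55], [[0, 0, 0], [0, 0, 0.035], 55], [[0, 0, 0], [0, 0, 0.035], 55], [[0, 0, 0], [0, 0, 0.03], 55], [[0, 0, 0], [0, 0, 0.018], 55], [[0, 0, 0], [0, 0, 0], 55], [[0, 0, 0], [0, 0, 0], 35], [[0, 0, 0], [0, 0, 0], 25]]'

```text
time: 10.4
ee_pos: [0.4599, -0.1795, 0.0479]
tcp_rot: [179.9, -0.1, 40.9]
wrist_force: [0.3, 0.0, -0.4]
opening: 0.0217
grasp_force: 0.0
```

>>> servo_tool --moves '[[[0, 0, 0], [0, 0, 0], 15], [[0, 0, 0], [0, 0, 0], 10], [[0, 0, 0], [0, 0, 0], 10], [[0, 0, 0], [0, 0, 0], 10], [[0, 0, 0], [0, 0, 0], 10]]' --force 40

```text
time: 10.9
ee_pos: [0.4599, -0.1796, 0.048]
tcp_rot: [179.9, -0.1, 40.8]
wrist_force: [-0.9, 1.7, 7.0]
opening: 0.0179
grasp_force: 39.2
```

>>> servo_tool --moves '[[[0, 0, 0], [0, 0, -0.01], 10], [[0, 0, 0], [0, 0, -0.025], 10], [[0, 0, 0], [0, 0, -0.035], 10], [[0, 0, 0], [0, 0, -0.035], 10], [[0, 0, 0], [0, 0, -0.02], 10], [[0, 0, 0], [0, 0, 0], 10]]'

```text
time: 11.5
ee_pos: [0.4603, -0.1801, 0.1754]
tcp_rot: [179.7, -0.1, 40.8]
wrist_force: [0.8, 0.3, -1.2]
opening: 0.0185
grasp_force: 39.1
```

```bash
python3 - <<'E'
from plan import *
o=get_obs();print(o["wrist_force"],o["opening"],o["grasp_force"])
im,d=save("side","s4.png");P=cloud("side",d)
for t in("cup_floor",):pass
cv2.imwrite("pics/s4c.png",cv2.resize(im[120:310,150:330],None,fx=3.1,fy=3.1)[:,:,::-1])
m=(np.hypot(P[...,0]-.46,P[...,1]+.18)<.016)&(P[...,2]>.06)&(P[...,2]<.18)&(d>0);print("z range",np.percentile(P[m][:,2],[1,5,50,99]))
plan([.430,.2042,.17],-7.5,12,10)
E
```

```text
[ 0.8231755   0.26446358 -1.23099096] 0.018479018756827566 39.12529528141022
z range [0.13479887 0.13663982 0.1556631  0.17948714]
q [-21.  -4.  -5.  88.  -0. 118.] p [ 0.4597 -0.1798  0.1732] rot [ 1.7984e+02 -8.0000e-02  4.0830e+01] dyaw -48.33 d [-0.0297  0.384  -0.0032]
[[[0, 0, 4.03], [0.0191, -0.0258, 0.0003], 10], [[0, 0, 4.03], [0.0172, -0.0271, 0.0003], 10], [[0, 0, 4.03], [0.0152, -0.0283, 0.0003], 10], [[0, 0, 4.03], [0.0132, -0.0293, 0.0003], 10], [[0, 0, 4.03], [0.0111, -0.0301, 0.0003], 10], [[0, 0, 4.03], [0.009, -0.0308, 0.0003], 10], [[0, 0, 4.03], [0.0068, -0.0314, 0.0003], 10], [[0, 0, 4.03], [0.0046, -0.0318, 0.0003], 10], [[0, 0, 4.03], [0.0023, -0.032, 0.0003], 10], [[0, 0, 4.03], [0.0001, -0.0321, 0.0003], 10], [[0, 0, 4.03], [-0.0022, -0.032, 0.0003], 10], [[0, 0, 4.03], [-0.0044, -0.0318, 0.0003], 10]]
```

View pics/s4c.png

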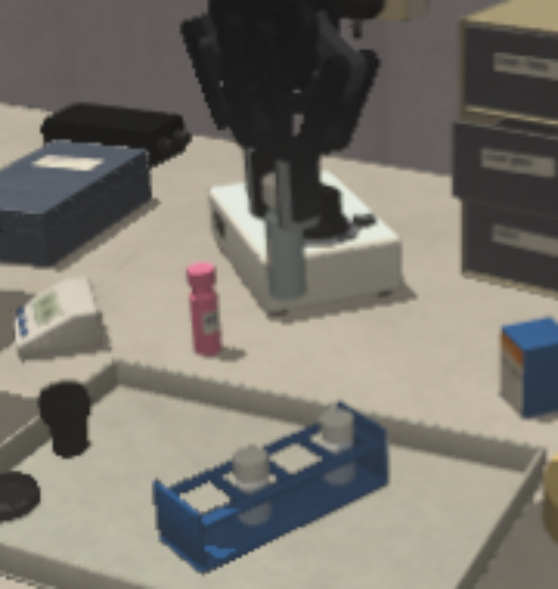

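The vial hangs upright in the grip at crop (287,245). Both short vials remain in the rack at (250,465) and (337,425), and the carton is untouched. Foot ≈ 38 mm below the TCP.

```bash
python3 - <<'E'
from plan import *
plan([.430,.2042,.172],80.4,12,10)
E
```

```text
q [-21.  -4.  -5.  88.  -0. 118.] p [ 0.4597 -0.1798  0.1732] rot [ 1.7984e+02 -8.0000e-02  4.0830e+01] dyaw 39.57 d [-0.0297  0.384  -0.0012]
[[[0, 0, -3.3], [0.0191, -0.0258, 0.0001], 10], [[0, 0, -3.3], [0.0205, -0.0247, 0.0001], 10], [[0, 0, -3.3], [0.0219, -0.0235, 0.0001], 10], [[0, 0, -3.3], [0.0232, -0.0222, 0.0001], 10], [[0, 0, -3.3], [0.0244, -0.0208, 0.0001], 10], [[0, 0, -3.3], [0.0256, -0.0194, 0.0001], 10], [[0, 0, -3.3], [0.0267, -0.0179, 0.0001], 10], [[0, 0, -3.3], [0.0277, -0.0163, 0.0001], 10], [[0, 0, -3.3], [0.0285, -0.0147, 0.0001], 10], [[0, 0, -3.3], [0.0293, -0.013, 0.0001], 10], [[0, 0, -3.3], [0.03, -0.0113, 0.0001], 10], [[0, 0, -3.3], [0.0306, -0.0096, 0.0001], 10]]
```

>>> servo_tool --moves '[[[0, 0, -3.3], [0.019, -0.026, 0], 10], [[0, 0, -3.3], [0.0205, -0.0245, 0], 10], [[0, 0, -3.3], [0.022, -0.0235, 0], 10], [[0, 0, -3.3], [0.023, -0.022, 0], 10], [[0, 0, -3.3], [0.0245, -0.021, 0], 10], [[0, 0, -3.3], [0.0255, -0.0195, 0], 10], [[0, 0, -3.3], [0.0265, -0.018, 0], 10], [[0, 0, -3.3], [0.0275, -0.0165, 0], 10], [[0, 0, -3.3], [0.0285, -0.0145, 0], 10], [[0, 0, -3.3], [0.0295, -0.013, 0], 10], [[0, 0, -3.3], [0.03, -0.0115, 0], 10], [[0, 0, -3.3], [0.0305, -0.0095, 0], 10]]'

```text
time: 12.75
ee_pos: [0.4277, 0.2053, 0.1701]
tcp_rot: [-179.9, 0.1, 80.6]
wrist_force: [0.4, -0.7, -0.2]
opening: 0.018
grasp_force: 39.2
```

>>> servo_tool --moves '[[[0, 0, 0], [0, 0, 0], 10], [[0, 0, 0], [0, 0, 0], 10], [[0, 0, 0], [0, 0, 0], 10]]'

```text
time: 13.05
ee_pos: [0.4283, 0.2036, 0.1707]
tcp_rot: [-180.0, 0.0, 80.4]
wrist_force: [-0.2, -0.4, -0.6]
opening: 0.0181
grasp_force: 39.2
```

```bash
python3 - <<'E'
from plan import *
o=get_obs();print(o["wrist_force"],o["opening"],o["grasp_force"],o["ee_pos"])
for n in("wrist","side"):
    im,d=save(n,n+"5.png");P=cloud(n,d)
    for lo,hi in((.08,.095),(.138,.15)):
        m=(P[...,2]>lo)&(P[...,2]<hi)&(d>0)&(np.hypot(P[...,0]-.43,P[...,1]-.204)<.035)
        if m.sum()>20: q=P[m];print(n,lo,m.sum(),cv2.minEnclosingCircle(q[:,:2].astype(np.float32)*1000),q.min(0).round(4),q.mean(0).round(4))
    if n=="side":
        m=(P[...,2]>.105)&(P[...,2]<.2)&(d>0)&(np.hypot(P[...,0]-.43,P[...,1]-.2)<.016);print("foot",np.percentile(P[m][:,2],[0,2,5]) )
a=cv2.imread("pics/side5.png")[90:230,180:310];a=cv2.resize(a,None,fx=3,fy=3)
b=cv2.resize(cv2.imread("pics/wrist5.png"),(400,300));c=np.zeros((420,800,3),np.uint8);c[:,:390]=a;c[:300,400:]=b;cv2.imwrite("pics/c5.png",c)
plan([.430,.2042,.12],80.4,1,10)
E
```

```text
[-0.17937168 -0.35248527 -0.64066587] 0.01814785870148158 39.17904809117317 [0.42829921 0.20355475 0.17068385]
wrist 0.08 1367 ((429.9688720703125, 203.56871032714844), 22.535839080810547) [0.4078 0.1827 0.08  ] [0.4308 0.2068 0.0873]
wrist 0.138 242 ((428.87255859375, 203.78366088867188), 9.673781394958496) [0.4193 0.2027 0.138 ] [0.4301 0.21   0.1441]
side 0.08 111 ((429.33270263671875, 203.76577758789062), 24.13569450378418) [0.4087 0.1798 0.08  ] [0.43   0.202  0.0851]
side 0.138 40 ((428.8042907714844, 198.3291015625), 9.48874282836914) [0.4201 0.1899 0.138 ] [0.4292 0.1942 0.1443]
foot [0.12857831 0.13109403 0.13337531]
q [ 25.  -6.  -8.  89.  -0. 125.] p [0.4286 0.2034 0.1711] rot [-1.7999e+02  2.0000e-02  8.0350e+01] dyaw 0.05 d [ 0.0014  0.0008 -0.0511]
[[[0, 0, -0.05], [0.0011, 0.0013, 0.0511], 10]]
```

View pics/c5.png

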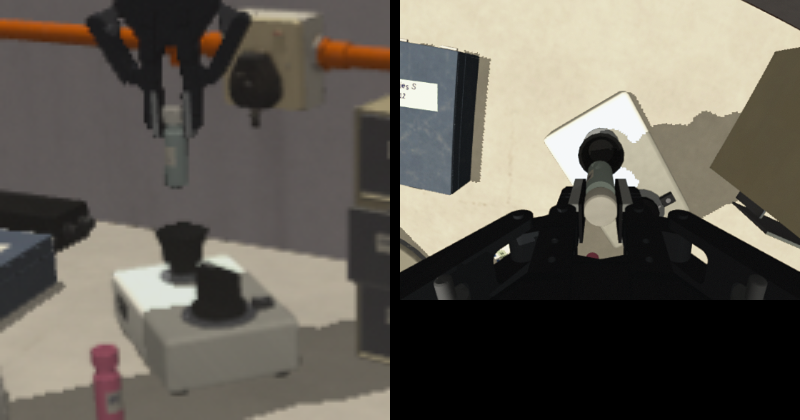

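The side view shows the vial upright over the cup, and the wrist view agrees to within ~1 mm. I'll lower it into the bore.

>>> servo_tool --moves '[[[0, 0, 0], [0.0005, 0.001, 0.015], 10], [[0, 0, 0], [0, 0, 0.015], 10], [[0, 0, 0], [0, 0, 0.01], 10], [[0, 0, 0], [0, 0, 0.006], 10], [[0, 0, 0], [0, 0, 0.004], 10], [[0, 0, 0], [0, 0, 0], 10], [[0, 0, 0], [0, 0, 0], 10]]'

```text
time: 13.85
ee_pos: [0.4297, 0.2046, 0.1216]
tcp_rot: [180.0, -0.0, 80.4]
wrist_force: [-0.6, 0.3, 0.2]
opening: 0.0187
grasp_force: 39.2
```

>>> servo_tool --moves '[[[0, 0, 0], [0, 0, 0.003], 10], [[0, 0, 0], [0, 0, 0.003], 10], [[0, 0, 0], [0, 0, 0], 10], [[0, 0, 0], [0, 0, 0], 10]]'

```text
time: 14.25
ee_pos: [0.4295, 0.2045, 0.1152]
tcp_rot: [-180.0, 0.0, 80.4]
wrist_force: [-0.8, -0.1, -0.1]
opening: 0.0184
grasp_force: 39.2
```

>>> servo_tool --moves '[[[0, 0, 0], [0, 0, 0.002], 10], [[0, 0, 0], [0, 0, 0], 10], [[0, 0, 0], [0, 0, 0], 10]]'

```text
time: 14.55
ee_pos: [0.4295, 0.2045, 0.1133]
tcp_rot: [-180.0, 0.0, 80.4]
wrist_force: [0.1, 0.2, -0.4]
opening: 0.0181
grasp_force: 39.2
```

>>> servo_tool --moves '[[[0, 0, 0], [0, 0, 0.002], 10], [[0, 0, 0], [0, 0, 0], 10], [[0, 0, 0], [0, 0, 0], 10]]'

```text
time: 14.85
ee_pos: [0.4297, 0.2046, 0.1115]
tcp_rot: [180.0, -0.0, 80.4]
wrist_force: [-0.2, 0.3, 2.6]
opening: 0.0182
grasp_force: 39.4
```

>>> servo_tool --moves '[[[0, 0, 0], [0, 0, 0.002], 10], [[0, 0, 0], [0, 0, 0], 10], [[0, 0, 0], [0, 0, 0], 10]]'

```text
time: 15.15
ee_pos: [0.4297, 0.2046, 0.1094]
tcp_rot: [180.0, -0.0, 80.4]
wrist_force: [0.5, 0.2, 4.5]
opening: 0.0184
grasp_force: 39.5
```

```bash
cat > f.py <<'E'
from h import *
F=[];Z=[];C=[]
for i in range(16):
    n=("wrist","side")[i%2];d=camera(n)[1];o=get_obs();F.append(o["wrist_force"]);Z.append(o["ee_pos"][2])
    if n=="wrist":
        P=cloud(n,d);m=(P[...,2]>.07)&(P[...,2]<.095)&(d>0)&(abs(np.hypot(P[...,0]-.43,P[...,1]-.204)-.0205)<.0015);C.append(np.median(P[m][:,2]))
print(np.mean(F,0).round(2),np.std(F,0).round(2),np.mean(Z).round(5),"rim",np.mean(C).round(4),o["time"],o["opening"])
E
python3 f.py
```

```text
[0.41 0.06 3.37] [0.54 0.56 0.48] 0.10935 rim 0.0859 15.95 0.01830105379526355
```

>>> servo_tool --moves '[[[0, 0, 0], [0, 0, 0.002], 10], [[0, 0, 0], [0, 0, 0], 10], [[0, 0, 0], [0, 0, 0], 10]]'

```text
time: 16.25
ee_pos: [0.4296, 0.2046, 0.1073]
tcp_rot: [180.0, -0.0, 80.4]
wrist_force: [0.2, -0.3, 5.0]
opening: 0.0181
grasp_force: 39.6
```

```bash
python3 f.py
```

```text
[0.67 0.15 4.15] [0.37 0.47 0.41] 0.10732 rim 0.0839 17.05 0.018400562756339826
```

>>> servo_tool --moves '[[[0, 0, 0], [0, 0, 0.001], 10], [[0, 0, 0], [0, 0, 0], 10], [[0, 0, 0], [0, 0, 0], 10]]'

```text
time: 17.35
ee_pos: [0.4296, 0.2046, 0.1063]
tcp_rot: [180.0, -0.0, 80.4]
wrist_force: [0.2, 0.4, 4.9]
opening: 0.0182
grasp_force: 39.6
```

```bash
python3 f.py; python3 - <<'E'
from h import *
im,d=save("wrist","w6.png");P=cloud("wrist",d)
m=(P[...,2]>.08)&(P[...,2]<.1)&(d>0)&(np.hypot(P[...,0]-.463,P[...,1]-.115)<.03);print(m.sum(),cv2.minAreaRect(P[m][:,:2].astype(np.float32)*1000) if m.sum()>5 else 0)
a,_=save("side","s6.png");c=np.zeros((420,800,3),np.uint8);c[:,:390]=cv2.resize(a[110:250,180:310],None,fx=3,fy=3);c[:300,400:]=cv2.resize(im,(400,300))
cv2.imwrite("pics/c6.png",c[:,:,::-1])
E
```

```text
[0.81 0.16 4.57] [0.59 0.37 0.57] 0.10631 rim 0.0829 18.15 0.017909736858158384
0 0
```

View pics/c6.png

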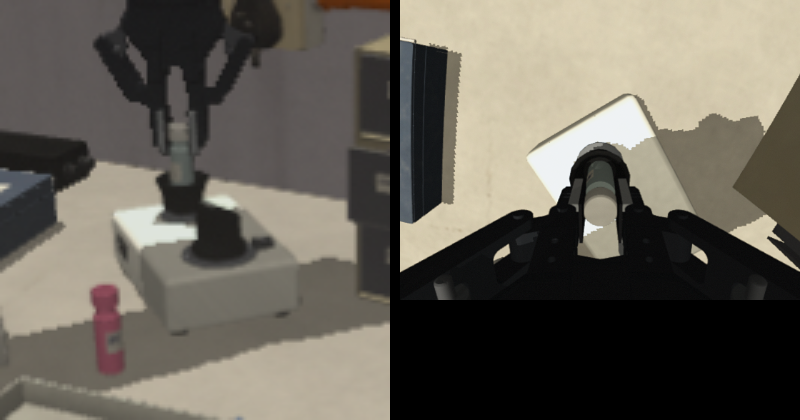

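The side view shows the vial upright in the cup at (182,165), with the fingers well above the rim and the knob still over. The force (≈4.9 N with the vial's weight added back), the TCP travel and the rim height all put the press at about 6 mm.

```bash
python3 -c "
from workcell import *
print(job_done())"
```

```text
the job is handed in; nothing more can be done
None
```

Job handed in at about 18 s: the knob is over at its far stop (measured 68° just after the turn), and the gripped tall vial stands upright in the cup, pressing it about 6 mm down by force and rim height; I touched neither the short vials nor the carton.

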